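# Load the cassette from the tipping tray, unlatch it and hold it up

### The arm

A 6-joint arm with a two-finger parallel gripper is mounted at the origin on a cart in front of the work surface, level with it; the furniture and walls round the work are solid. World frame = base frame: x ahead of the robot, y to its left, z up, the work surface at z = 0. Lengths are in mm, angles in rad, forces in N, time in s.
With the tool pointing down it reaches from about 350 to 975 mm from the base axis. Payload 7.1 kg.
Tool frame: the origin (TCP) lies at the very end of the fingers, on their centre line; the grasp point (between the pads) lies tcp_to_grasp behind it (tcp_to_grasp is the distance from the TCP to the grasp point, in mm); z points along the fingers, x is the direction in which the jaws open and shut, and the axes are right-handed (so a half turn about z gives the same grasp; the last joint's range is limited). The gripper opens to 88 mm and grips with 3 to 60 N. Pads are 20 mm wide; open, the fingers measure 115 mm over their backs; the gripper's body (75 mm by 178 mm) begins 61 mm behind the grasp point.
Start: joints at [-1.216, 0.423, 1.63, -0, 1.089, -0.019], TCP at [228.238, -581.818, 222.675] pointing down, gripper open.
Joint ranges: [-3, 3], [-0.9, 2.11], [0.09, 2.58], [-1.31, 4.45], [0.11, 2.69], [-2.54, 2.54]. Speed limits (rad/s): [2.39, 2.39, 3.01, 3.14, 3.14, 3.14].

### API

Orientations are given as a rotation vector (axis times angle).
In Python, from workcell import get_obs, get_image, close_job, recognise, mark_of, tcp_to_grasp gives the robot as it stands. The module is installed in compiled form; this text tells all that it offers.
- The arm moves only by the tool move_arm, never from a script. Its argument "motion" is a list of rows, each a list of 7 numbers: the shift along the world's x, y, z in mm, then the turn, a rotation vector about the world's x, y, z in rad, then the finger opening in mm, from 0 to 87.8. A call has 1 to 5 rows; each row is the pose to reach, as a shift and turn from the pose commanded when the call began; what a row does not reach only later rows make up. A row lasts 1/12 s, in which the tool goes at most 41.7 mm and 7.16 degrees, less where a joint would pass 70% of its speed; a pose out of reach is approached as far as the arm can. A call with a gripper value outside its range is refused whole. The fingers move at their own pace and stop on an object; the grip force is fixed at half the most. Time passes only in rows, so rows that repeat a pose let the fingers close. It gives the time, the measured TCP pose, the force and the opening at its end, in the units of the state.
- get_obs(): the state, without advancing time (a new reading comes with each control period).
- get_image(name): name is "scene" or "top"; returns a dict with "color" (384x512x3 uint8, red, green, blue), "mtx" (3x3 intrinsics, pixels), "k1" (the pictures are not rectified: a ray, as slopes to the right and down, at radius r is drawn at 1 + k1 r^2 times it, then the intrinsics apply), "camera_from_world" (4x4, takes a point from world to camera coordinates). Camera axes: x right, y up, looking along -z (the intrinsics and any distortion apply to the point x, -y, -z); pixel columns grow to the right and rows downward; lengths in mm; the calibration is good to about 2 mm. A picture is of the moment at which its call begins. There is no depth.
- close_job(): hands the job in, once; it reports no verdict.
Trained networks look in a picture, given as the dict that the camera call returned (one of the last four; its "shot" number tells which), for a name from the list of things; names that differ only in an ending like _2 or _b are one class to them, and where a whole thing is asked for, a point or a joint stands for the part that bears it (a point fixed in the world has none). Each returns a list of dicts, best first, with "p" (0 to 1); they miss things now and then, are a little off and sometimes report something else, mostly with a low value. They report only what shows in the picture. A call takes as long as a camera call. They do not tell look-alikes from the thing itself.
- recognise(picture, label): "bbox" ([centre column, centre row, width, height] in pixels, round what is visible of it).
- mark_of(picture, label): "location" ([row, column] in pixels: a listed point, or the origin of a listed thing).
The state is a dict: "t": time; "qpos": joint angles; "qvel": joint speeds; "joint_torque": joint torques, N m; "ee_pos": TCP position; "orientation": TCP orientation; "ft_force": force on the tool from outside, world axes, zero at the start; "moment": the same for the moment, N m; "width": finger opening in mm.
Only numpy, scipy, OpenCV 4.12 (cv2) and the standard library are available. Lean on these libraries where they do the work, as an engineer would, in place of code of your own. Each camera call takes 0.05 s, during which the arm holds its last target. There are 200 camera calls.

### The job

Raise the handle of the hinged tray on the loading fixture so that all four steel gauge blocks slide into the white cassette latched beside it, then let the tray down level again. Then pinch the cassette's two opposed side catches together with the fingers, lift the loaded cassette upright out of its dock, and finish still holding it by the pinched catches with its underside at least 10 cm above the dock. Leave the other things on the table where they are.

Things in the scene. Friction and masses are not known exactly. Their poses are not given: they have to be found in the camera images.
- feeder: Fixed loading fixture: aluminium base plate 104 (x) x 262 (y) x 6 mm, dock for the cassette on its +y half, hinged tipping tray on its -y half. Origin on the table surface; the plate spans y -101 to +161 mm. y points from tray to cassette, x across (away from the robot at zero yaw), z up. Steel keepers hook over the cassette's catches, 32 mm high, out to 47 mm either side.
- dock (a point): Centre of the dock floor, where the cassette's underside rests: feeder x 0, y +90 mm, z 6 mm. Axes as feeder.
- tray_hinge (a point): Middle of the tray's hinge axis, fixed to the feeder at x 0, y +28, z 62 mm; the axis runs along the feeder's x. Axes as feeder.
- tray (a joint): Tray angle, rad: 0 = level (start), grows as the handle end is raised, stop at 1.15; falls back by its weight (0.18 kg). Steel trough 30 x 95 mm inside, walls 20 mm, floor 107 mm above the table when level, open spout at its +y end. Tipped, the spout swings 41 mm forward over the cassette and the blocks slide off at about 0.6 to 1.1 rad. Left tipped it blocks the cassette's way up.
- tray_handle (a point): Centre of the tray's handle: round bar, 10 mm thick, along the feeder's x, 52 mm clear between its side arms, 35 mm clear of the tray's closed -y end, free below. With the tray level it lies 137 mm toward -y from the hinge and 55 mm above it (117 mm above the table). It moves on an arc about the hinge and may turn in the fingers. Axes turn with the tray.
- cassette: Loose open-topped cassette of plain white plastic, 44 mm wide (x) x 110 mm long (y), walls 2.5 mm, rim 62 mm high (the end wall farthest from the tray 86 mm), 0.19 kg empty. Origin at the centre of its underside; z up, axes parallel to the feeder's at the start, 1.2 mm play in the dock. Latched in the dock by two opposed side catches, so it cannot be lifted unless both are pushed in.
- catch_near (a joint): How far the catch on the cassette's -x side is pushed in, m: 0 = out and latched (start), 0.006 = fully in. It is unhooked from about 0.0045. Spring 1.6 N at the start to 4 N fully in.
- catch_far (a joint): The same for the opposite catch on the cassette's +x side: 0 = out and latched, 0.006 = fully in.
- catch_near_pad (a point): Middle of the ribbed outer face of the -x catch, to be pushed toward +x: cassette x -33, y 0, z 66 mm when out. The catch is an upright grey plate 26 mm wide (y), 5 mm thick, 14 to 80 mm above the cassette's underside. The two outer faces are 66 mm apart when out, 54 mm fully in.
- catch_far_pad (a point): Middle of the ribbed outer face of the +x catch, to be pushed toward -x: cassette x +33, y 0, z 66 mm when out.
- block_1: Steel gauge block 1 of 4, 9 x 35 x 12 mm, 0.03 kg, one of the four lying lengthwise in the tray at the start, two abreast in two rows. Origin at the centre of its underside, y along its length.
- block_2: Steel gauge block 2 of 4, 9 x 35 x 12 mm, 0.03 kg, one of the four lying lengthwise in the tray at the start, two abreast in two rows. Origin at the centre of its underside, y along its length.
- block_3: Steel gauge block 3 of 4, 9 x 35 x 12 mm, 0.03 kg, one of the four lying lengthwise in the tray at the start, two abreast in two rows. Origin at the centre of its underside, y along its length.
- block_4: Steel gauge block 4 of 4, 9 x 35 x 12 mm, 0.03 kg, one of the four lying lengthwise in the tray at the start, two abreast in two rows. Origin at the centre of its underside, y along its length.
- vial: Bystander: vial with a white cap, 23 mm across, 52 mm tall, loose on the table; leave it where it is. Origin at the centre of its underside.
- loupe: Bystander: black-topped loupe, 39 mm across, 42 mm tall, loose on the table; leave it where it is. Origin at the centre of its underside.
- timer: Bystander: white timer, 58 x 66 x 20 mm, loose on the table; leave it where it is. Origin at the centre of its underside.
- wafer_box: Bystander: flat round wafer box, 116 mm across, 16 mm high, loose on the table; leave it where it is. Origin at the centre of its underside.
- tape_roll: Bystander: roll of amber tape, 61 mm across, 19 mm high, loose on the table; leave it where it is. Origin at the centre of its underside.
There are look-alikes about, which are no part of the job. What is shaped like the cassette but green is not meant.

How it is judged:
By the outcome, as a careful person would: the job done as asked, in the order asked, and still so for the second after the job is handed in, while the arm keeps its last pose, push and grip.
It also fails if it takes over 51 s, if anything falls off the work surface, if the arm or the gripper's body presses on something with over 40 N, if the wrist force passes 120 N, or if a joint passes its speed limit or range.

## Working session

There is one attempt and no reset: what is moved stays moved. The work goes in short steps, Python scripts to look and compute and a tool call to move; the robot and the scene stay as the last step left them, time stands still between calls to the robot, and variables do not carry over. Pictures are saved under pics/ and viewed, about 8 in all and at most 12, crops included, and the job is handed in when it is done.

Besides the shell and the picture viewer there is one more tool, called after "Emit:" as a command line: name --pt "numbers of a row" for each row, then --argument value for the rest. move_arm: Moves the arm, as the interface text tells. Its arguments: {"type":"object","properties":{"motion":{"type":"array"}},"required":["motion"]}

```bash
mkdir -p pics; cat > h.py <<'E'
import numpy as np, cv2
from workcell import *
def ray(im,px):
    K=np.array(im["mtx"]);T=np.array(im["camera_from_world"])
    d=np.array([(px[0]-K[0,2])/K[0,0],(px[1]-K[1,2])/K[1,1]])
    s=d.copy()
    for _ in range(20): s=d/(1+im["k1"]*(s@s))
    R=T[:3,:3]; v=R.T@np.array([s[0],-s[1],-1]); c=-R.T@T[:3,3]
    return c,v/np.linalg.norm(v)
def atz(im,px,z):
    c,v=ray(im,px); return c+v*(z-c[2])/v[2]
def tri(a,pa,b,pb):
    c,u=ray(a,pa);d,v=ray(b,pb)
    s=np.linalg.lstsq(np.c_[u,-v],d-c,rcond=None)[0]
    p,q=c+s[0]*u,d+s[1]*v
    return (p+q)/2,np.linalg.norm(p-q)
def proj(im,P):
    K=np.array(im["mtx"]);T=np.array(im["camera_from_world"])
    p=T[:3,:3]@np.array(P)+T[:3,3]; s=np.array([p[0],-p[1]])/-p[2]; s=s*(1+im["k1"]*(s@s))
    return np.array([K[0,0]*s[0]+K[0,2],K[1,1]*s[1]+K[1,2]])
def save(im,n,crop=None,k=1):
    c=im["color"][:,:,::-1]
    if crop: c=c[crop[1]:crop[3],crop[0]:crop[2]]
    cv2.imwrite("pics/"+n,cv2.resize(c,None,fx=k,fy=k,interpolation=cv2.INTER_CUBIC))
E
python3 - <<'E'
from h import *
np.set_printoptions(precision=1,suppress=True)
o=get_obs();print(o, tcp_to_grasp)
ims={n:get_image(n) for n in("scene","top")}
for n in ims: save(ims[n],n+"0.png",k=1.5)
for l in ["tray_handle","tray_hinge","dock","feeder","cassette","catch_near_pad","catch_far_pad","block_1"]:
    for n,im in ims.items():
        print(l,n,[(round(d["p"],2),np.array(d["location"])[::-1]) for d in mark_of(im,l)[:4]])
E
```

```text
{'t': 0.0, 'qpos': array([-1.2,  0.4,  1.6, -0. ,  1.1, -0. ]), 'qvel': array([-0., -0.,  0.,  0.,  0., -0.]), 'joint_torque': array([  0. , -54.5, -27.4,   0.1,   0. ,  -0. ]), 'ee_pos': array([ 228. , -581.3,  221.9]), 'orientation': array([-2.6,  1.8,  0. ]), 'ft_force': array([-0.7, -0.1,  0.6]), 'moment': array([ 0.,  0., -0.]), 'width': 88.07439303718728} 18.700000000000003
tray_handle scene [(0.68, array([188.3, 243.1])), (0.61, array([125.1, 207.2])), (0.37, array([193.6, 179.7]))]
tray_handle top [(0.69, array([381.4, 243.3]))]
tray_hinge scene [(0.82, array([179.3, 202.7]))]
tray_hinge top [(0.58, array([320.3, 237.6]))]
dock scene [(0.76, array([198.5, 200.2])), (0.65, array([181.2, 201.2]))]
dock top [(0.94, array([299.1, 233.4])), (0.7, array([350.2, 240.9]))]
feeder scene [(0.69, array([171.5, 220.9]))]
feeder top [(0.92, array([326.7, 236.9]))]
cassette scene [(0.95, array([254.9, 181.9])), (0.92, array([198.7, 206. ])), (0.81, array([239. , 236.7])), (0.65, array([178.1, 199.9]))]
cassette top [(0.72, array([291.2, 181.6])), (0.69, array([232.4, 227.2])), (0.62, array([297.5, 232.9])), (0.18, array([301.5, 220.5]))]
catch_near_pad scene [(0.64, array([248.7, 156.2])), (0.61, array([236.6, 231.6])), (0.47, array([192.3, 181.6])), (0.25, array([171.7, 219.7]))]
catch_near_pad top [(0.52, array([301.4, 168.7])), (0.48, array([218.8, 241.2])), (0.46, array([300.6, 245.7]))]
catch_far_pad scene [(0.71, array([263.7, 173.7])), (0.7, array([204.3, 195.4])), (0.54, array([237.9, 207.7])), (0.45, array([177.9, 202.7]))]
catch_far_pad top [(0.41, array([301. , 221.1])), (0.39, array([230.8, 212.3])), (0.37, array([283.7, 184.1]))]
block_1 scene [(0.62, array([150.3, 199.2])), (0.55, array([164.8, 195.1])), (0.54, array([162.6, 193.7]))]
block_1 top [(0.53, array([353.6, 238.9])), (0.49, array([338.4, 243. ])), (0.42, array([339.7, 235.9])), (0.4, array([354.6, 238.8]))]
```

View pics/scene0.png

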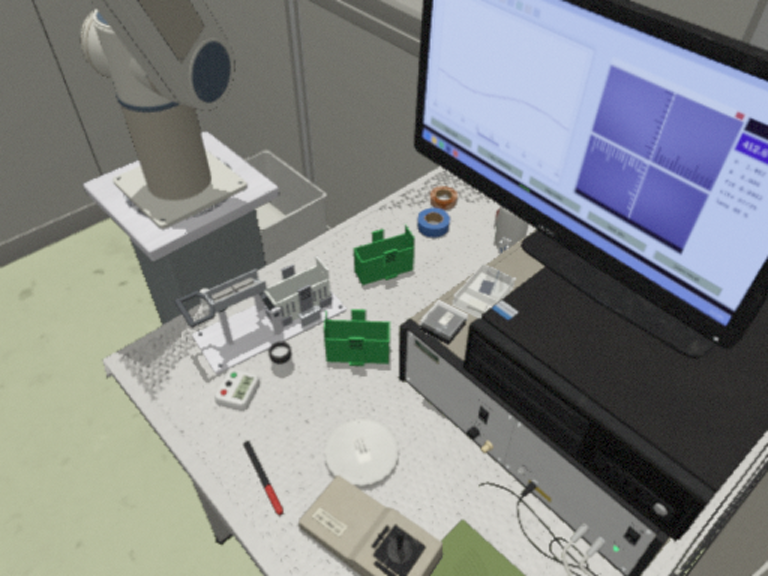

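View pics/top0.png

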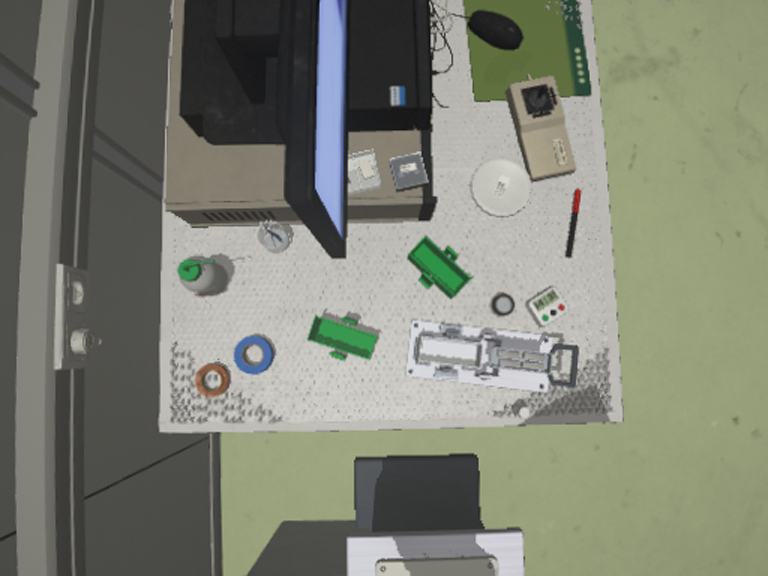

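The scene view (768-px picture) shows the fixture at about (265,315) with the white cassette at (297,297) and the handle at (193,307). In the top view the white cassette is at (450,350) and the handle at (565,365). Cassette-shaped things in the top view are the green ones at (343,336) and (438,266), and the white one in the dock at (450,350), which is the one meant. The vial is near the tray at top (523,411).

```bash
cat > fit.py <<'E'
from h import *
from scipy.optimize import least_squares
def fit(ims,g=(450,-60,0)):
    pts={"tray_handle":(0,-109,117),"tray_hinge":(0,28,62),"dock":(0,90,6),"feeder":(0,0,0),"cassette":(0,90,6),"catch_near_pad":(-33,90,72),"catch_far_pad":(33,90,72)}
    W=lambda p,q:np.array([p[0]+np.cos(p[2])*q[0]-np.sin(p[2])*q[1],p[1]+np.sin(p[2])*q[0]+np.cos(p[2])*q[1],q[2]+p[3]])
    obs={(n,l):[np.array(d["location"])[::-1] for d in mark_of(im,l)] for l in pts for n,im in ims.items()}
    p=np.array([*g,0.])
    for r in (60,25,10,10,8):
        use=[]
        for (n,l),c in obs.items():
            e=[np.linalg.norm(proj(ims[n],W(p,pts[l]))-x) for x in c]
            if e and min(e)<r: use.append((n,l,c[int(np.argmin(e))]))
        p=least_squares(lambda p:np.concatenate([proj(ims[n],W(p,pts[l]))-x for n,l,x in use]),p,loss="soft_l1").x
    for n,l,x in use: print(n,l,x,x-proj(ims[n],W(p,pts[l])))
    return p,W,pts
E
python3 - <<'E'
from fit import *
np.set_printoptions(precision=2,suppress=True)
ims={n:get_image(n) for n in("scene","top")}
a,b=ims["scene"],ims["top"]
f=atz(b,(326.7,236.9),0); dk=atz(b,(299.1,233.4),6);hd=atz(b,(381.4,243.3),117)
print(f,dk,hd)
v=dk-hd; yaw=np.arctan2(-v[0],v[1])
p,W,pts=fit(ims,(f[0],f[1],yaw)); print("pose",p)
for l in pts: print(l,W(p,pts[l]))
print("tri handle",tri(a,(125.1,207.2),b,(381.4,243.3)),tri(a,(204.3,195.4),b,(301,221.1)),tri(a,(198.7,206),b,(297.5,232.9)),"catch near",tri(a,(192.3,181.6),b,(300.6,245.7)))
for l in("vial","loupe","timer"):
  for n,z in(("top",0),("scene",0)):
    print(l,n,[(round(d["p"],2),atz(ims[n],d["location"][::-1],z)) for d in mark_of(ims[n],l)[:2]])
# overlay check
c=b["color"][:,:,::-1].copy();k=4
c=cv2.resize(c[200:290,260:400],None,fx=5,fy=5,interpolation=cv2.INTER_CUBIC)
for q in list(pts.values())+[(-52,-101,6),(52,-101,6),(52,161,6),(-52,161,6)]:
    u=(proj(b,W(p,q))+.5-[260,200])*5-.5; cv2.circle(c,tuple(int(t) for t in u),4,(0,0,255),1)
d=a["color"][:,:,::-1].copy(); d=cv2.resize(d[165:255,110:240],None,fx=5,fy=5,interpolation=cv2.INTER_CUBIC)[:, :700]
cv2.imwrite("pics/ovt.png",c)
for q in list(pts.values())+[(-52,-101,6),(52,-101,6),(52,161,6),(-52,161,6)]:
    u=(proj(a,W(p,q))+.5-[110,165])*5-.5; cv2.circle(d,tuple(int(t) for t in u),4,(0,0,255),1)
m=np.zeros((900,700,3),np.uint8);m[:450]=c;m[450:,:650]=d
cv2.imwrite("pics/ov.png",cv2.resize(m,(466,600)) if 0 else np.hstack([cv2.resize(c,(400,257)),cv2.resize(d,(390,270))[:257]])) 
E
```

```text
[ 469.46 -110.09    0.  ] [481.06 -34.01   6.  ] [ 451.92 -224.44  117.  ]
scene tray_handle [123.8 208.2] [1.99 0.5 ]
top tray_handle [383.  244.6] [ 0.24 -0.08]
scene tray_hinge [179.2 200.1] [ 2.67 -0.2 ]
top tray_hinge [322.8 236.5] [-1.12 -0.4 ]
scene dock [200.1 204.8] [ 0.68 -0.15]
top dock [300.5 234.6] [2.69 1.11]
scene feeder [168.8 218.3] [-1.19 -1.62]
top feeder [329.3 240.9] [-0.9   2.92]
scene cassette [197.5 208.4] [-1.92  3.45]
top cassette [293.8 230.4] [-4.01 -3.09]
scene catch_near_pad [192.7 181.5] [1.19 0.41]
top catch_near_pad [301.7 247.9] [2.89 1.33]
scene catch_far_pad [200.6 194.8] [-2.49 -1.26]
top catch_far_pad [304.7 219. ] [ 2.52 -1.74]
pose [ 466.32 -118.91   -0.16    3.89]
tray_handle [ 448.6  -226.46  120.89]
tray_hinge [470.87 -91.28  65.89]
dock [480.95 -30.1    9.89]
feeder [ 466.32 -118.91    3.89]
cassette [480.95 -30.1    9.89]
catch_near_pad [448.38 -24.74  75.89]
catch_far_pad [513.51 -35.47  75.89]
tri handle (array([ 452.96, -221.39,  122.67]), np.float64(2.9075468701080194)) (array([513.07, -31.97,  75.53]), np.float64(1.2547597963057848)) (array([481.45, -31.07,   6.71]), np.float64(3.579685874629028)) catch near (array([451.92, -27.26,  78.31]), np.float64(4.558343790411763))
vial top []
vial scene [(0.6, array([ 368.61, -156.93,    0.  ]))]
loupe top [(0.7, array([ 561.18, -128.78,    0.  ])), (0.6, array([ 439.13, -270.54,    0.  ]))]
loupe scene [(0.72, array([ 559.87, -123.91,    0.  ])), (0.28, array([482.33, -37.87,  -0.  ]))]
timer top [(0.86, array([ 562.92, -214.25,    0.  ])), (0.27, array([ 463.6 , -180.43,    0.  ]))]
timer scene []
```

View pics/ovt.png

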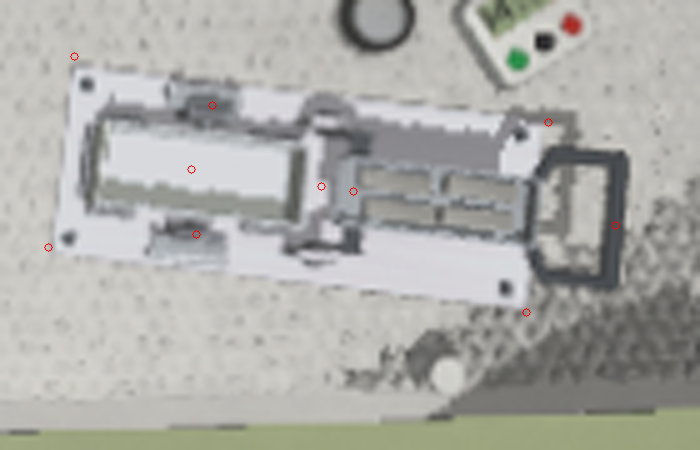

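The overlay shows the fit's yaw is slightly off. The plate corners are at crop (77,68), (57,250), (527,308), and I can use those directly.

```bash
python3 - <<'E'
from h import *
from scipy.optimize import least_squares
np.set_printoptions(precision=3,suppress=True)
b=get_image("top")
f=lambda x,y:np.array([260+(x+.5)/5-.5,200+(y+.5)/5-.5])
# feeder pts: crop px -> feeder coords
O=[((77,68),(52,161,6)),((57,250),(-52,161,6)),((527,308),(-52,-101,6)),((616,219),(0,-109,117)),((198,169),(0,90,68))]
W=lambda p,q:np.array([p[0]+np.cos(p[2])*q[0]-np.sin(p[2])*q[1],p[1]+np.sin(p[2])*q[0]+np.cos(p[2])*q[1],q[2]])
s=least_squares(lambda p:np.concatenate([proj(b,W(p,q))-f(*x) for x,q in O]),[469,-115,-.13],loss="soft_l1")
p=s.x;print(p)
for x,q in O: print(x,(proj(b,W(p,q))-f(*x))*5)
a=get_image("scene")
for n,q in dict(handle=(0,-109,117),hinge=(0,28,62),dock=(0,90,6),cn=(-33,90,72),cf=(33,90,72)).items(): print(n,W(p,q),proj(a,W(p,q)))
d=cv2.resize(a["color"][165:255,110:240,::-1],None,fx=6,fy=6,interpolation=cv2.INTER_CUBIC)
for q in [(0,-109,117),(0,28,62),(-33,90,72),(33,90,72),(0,-109,122),(-26,-109,117),(26,-109,117),(-52,-101,6),(52,-101,6),(52,161,6),(-52,161,6),(-22,145,68),(22,145,92),(-22,145,92),(-22,35,68),(22,35,68)]:
    u=(proj(a,W(p,q))+.5-[110,165])*6-.5; cv2.circle(d,tuple(int(t) for t in u),4,(0,0,255),1)
cv2.imwrite("pics/ovs.png",d)
print(get_obs()["orientation"])
E
```

```text
[ 466.952 -120.236   -0.144]
(77, 68) [-3.191 -7.241]
(57, 250) [-5.596  1.448]
(527, 308) [ 1.918 -0.712]
(616, 219) [0.345 0.482]
(198, 169) [6.953 3.092]
handle [ 451.315 -228.108  117.   ] [122.134 209.733]
hinge [470.969 -92.525  62.   ] [176.345 201.547]
dock [479.864 -31.167   6.   ] [198.998 205.863]
cn [447.205 -26.432  72.   ] [190.89  182.166]
cf [512.523 -35.901  72.   ] [202.853 196.941]
[-2.596  1.77   0.   ]
```

View pics/ovs.png

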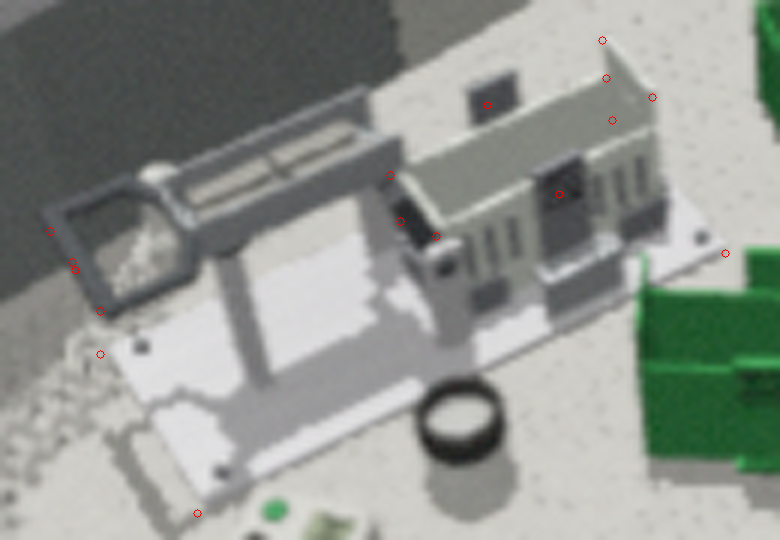

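The scene overlay agrees within about 2 px: the plate corners show at crop (113,343), (207,503) and (727,245), and the handle's middle at (80,262). I'll fit both views together.

```bash
python3 - <<'E'
from h import *
from scipy.optimize import least_squares
from scipy.spatial.transform import Rotation as R
np.set_printoptions(precision=3,suppress=True)
b=get_image("top");a=get_image("scene")
f=lambda x,y:np.array([260+(x+.5)/5-.5,200+(y+.5)/5-.5])
g=lambda x,y:np.array([110+(x+.5)/6-.5,165+(y+.5)/6-.5])
O=[(b,f(*x),q) for x,q in [((77,68),(52,161,6)),((57,250),(-52,161,6)),((527,308),(-52,-101,6)),((616,219),(0,-109,117)),((204,103),(33,90,80)),((192,229),(-33,90,80))]]
O+=[(a,g(*x),q) for x,q in [((113,343),(-52,-101,6)),((207,503),(52,-101,6)),((727,245),(52,161,6)),((80,262),(0,-109,117)),((655,130),(22,145,68)),((605,42),(-22,145,92)),((436,235),(22,35,68))]]
W=lambda p,q:np.array([p[0]+np.cos(p[2])*q[0]-np.sin(p[2])*q[1],p[1]+np.sin(p[2])*q[0]+np.cos(p[2])*q[1],q[2]+p[3]])
s=least_squares(lambda p:np.concatenate([proj(m,W(p,q))-x for m,x,q in O]),[469,-115,-.13,0],loss="soft_l1")
p=s.x;print(p)
for m,x,q in O: print(q,(proj(m,W(p,q))-x))
for n,q in dict(handle=(0,-109,117),hinge=(0,28,62),dock=(0,90,6),cn=(-33,90,72),cf=(33,90,72)).items(): print(n,W(p,q))
print("tri handle",tri(a,g(80,262),b,f(616,219)))
o=get_obs();print(R.from_rotvec(o["orientation"]).as_matrix())
E
```

```text
[ 467.429 -118.23    -0.146    2.969]
(52, 161, 6) [-1.275 -1.78 ]
(-52, 161, 6) [-1.856  0.049]
(-52, -101, 6) [-0.102 -0.139]
(0, -109, 117) [-0.369  0.058]
(33, 90, 80) [1.52  0.614]
(-33, 90, 80) [0.972 1.478]
(-52, -101, 6) [-1.479  0.898]
(52, -101, 6) [-1.031  0.617]
(52, 161, 6) [0.486 0.487]
(0, -109, 117) [-0.242  0.298]
(22, 145, 68) [ 0.731 -0.066]
(-22, 145, 92) [ 0.271 -1.205]
(22, 35, 68) [ 0.71  -0.699]
handle [ 451.561 -226.069  119.969]
hinge [471.505 -90.528  64.969]
dock [480.531 -29.189   8.969]
cn [447.883 -24.385  74.969]
cf [513.18  -33.993  74.969]
tri handle (array([ 452.055, -226.009,  121.502]), np.float64(1.1444002258525032))
[[ 0.365 -0.931 -0.   ]
 [-0.931 -0.365  0.   ]
 [-0.    -0.    -1.   ]]
```

Emit:
move_arm --pt "22 35 0 0 0 -0.12 30" --pt "45 71 0 0 0 -0.24 30" --pt "67 106 0 0 0 -0.36 30" --pt "89 142 0 0 0 -0.48 30" --pt "112 177 0 0 0 -0.52 30"

```text
t: 2.62
ee_pos: [339.2, -405.5, 222.7]
orientation: [2.045, -2.385, 0.0]
ft_force: [0.9, -0.1, 0.1]
width: 58.0
```

Emit:
move_arm --pt "22 35 0 0 0 0 30" --pt "45 71 0 0 0 0 30" --pt "67 106 0 0 0 0 30" --pt "89 142 0 0 0 0 30" --pt "111 177 -20 0 0 0 30"

```text
t: 3.03
ee_pos: [450.0, -233.2, 207.7]
orientation: [-2.052, 2.376, -0.009]
ft_force: [1.4, -1.0, 0.2]
width: 30.3
```

Emit:
move_arm --pt "0 0 -15 0 0 0 30" --pt "0 0 -30 0 0 0 30" --pt "0 0 -40 0 0 0 30" --pt "0 0 -50 0 0 0 30" --pt "0 0 -50 0 0 0 30"

```text
t: 3.45
ee_pos: [446.1, -234.0, 153.3]
orientation: [2.052, -2.378, -0.004]
ft_force: [-0.6, 0.1, -0.4]
width: 29.7
```

```bash
python3 - <<'E'
from h import *
np.set_printoptions(precision=1,suppress=True)
b=get_image("top");a=get_image("scene");print(get_obs()["ee_pos"],get_obs()["t"])
A=cv2.resize(a["color"][175:255,100:180,::-1],(400,400),interpolation=cv2.INTER_CUBIC)
B=cv2.resize(b["color"][205:285,330:410,::-1],(400,400),interpolation=cv2.INTER_CUBIC)
tcp=get_obs()["ee_pos"]
for m,C,o in((a,A,(100,175)),(b,B,(330,205))):
    for q,c in((tcp,(0,0,255)),((451.5,-227,118),(0,255,0)),((tcp[0],tcp[1],118),(255,0,0))):
        cv2.circle(C,tuple(int(t) for t in (proj(m,q)+.5-o)*5-.5),4,c,1)
cv2.imwrite("pics/h1.png",np.hstack([A,B]))
E
```

```text
[ 447.  -234.7  154.9] 3.55
```

View pics/h1.png

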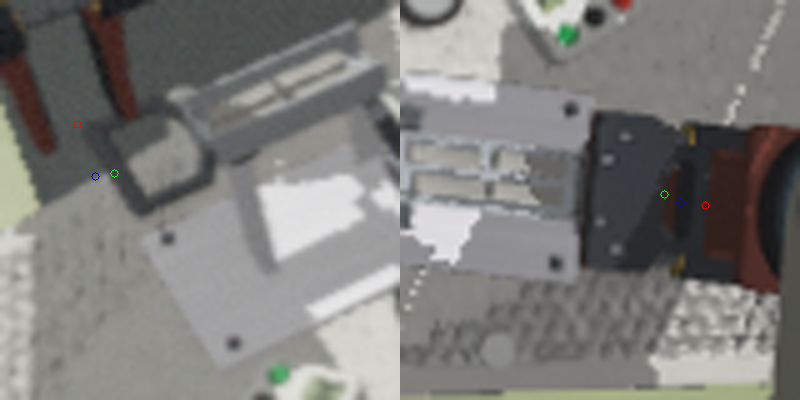

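The scene crop shows the fingers straddling, with the tip midpoint near (88,134). The bar's middle is near (120,167), so the tool needs about 7 mm in +y and 5 mm in +x, then down.

Emit:
move_arm --pt "4 7 0 0 0 0 30" --pt "4 7 -15 0 0 0 30" --pt "4 7 -30 0 0 0 30" --pt "4 7 -45 0 0 0 30" --pt "4 7 -52 0 0 0 30"

```text
t: 3.97
ee_pos: [451.1, -227.0, 102.4]
orientation: [-2.053, 2.378, 0.0]
ft_force: [-0.3, -0.2, -0.4]
width: 30.0
```

Emit:
move_arm --pt "0 0 0 0 0 0 30" --pt "0 0 0 0 0 0 0" --pt "0 0 0 0 0 0 0" --pt "0 0 0 0 0 0 0" --pt "0 0 0 0 0 0 0"

```text
t: 4.38
ee_pos: [451.8, -227.2, 103.8]
orientation: [-2.052, 2.377, -0.002]
ft_force: [-0.2, 0.8, 3.4]
width: 9.2
```

Emit:
move_arm --pt "0.5 3 6.5 0 0 0 0" --pt "0.9 6.1 13.4 0 0 0 0" --pt "1.4 9.7 19.9 0 0 0 0" --pt "2 13.5 26.1 0 0 0 0" --pt "3.3 22.2 38 0 0 0 0"

```text
t: 4.8
ee_pos: [454.8, -205.9, 141.8]
orientation: [2.053, -2.377, 0.003]
ft_force: [1.6, -4.8, 0.5]
width: 9.3
```

Emit:
move_arm --pt "0.6 4.7 5.6 0 0 0 0" --pt "1.4 9.7 11 0 0 0 0" --pt "2.2 14.9 16.1 0 0 0 0" --pt "3 20.4 20.9 0 0 0 0" --pt "4.8 32.2 29.7 0 0 0 0"

```text
t: 5.22
ee_pos: [459.6, -174.5, 172.3]
orientation: [2.053, -2.376, 0.006]
ft_force: [-0.4, -6.5, 4.9]
width: 9.0
```

Emit:
move_arm --pt "0.9 6.2 4 0 0 0 0" --pt "1.9 12.6 7.6 0 0 0 0" --pt "2.8 19 11 0 0 0 0" --pt "3.8 25.7 13.9 0 0 0 0" --pt "4.8 32.5 16.5 0 0 0 0"

```text
t: 5.63
ee_pos: [464.6, -140.5, 188.8]
orientation: [-2.054, 2.377, -0.004]
ft_force: [-0.2, -3.8, 4.9]
width: 9.2
```

Emit:
move_arm --pt "1 7 2.3 0 0 0 0" --pt "2.1 14.1 4.2 0 0 0 0" --pt "3.1 21.2 5.8 0 0 0 0" --pt "4.6 31.2 7.5 0 0 0 0" --pt "4.6 31.2 7.5 0 0 0 0"

```text
t: 6.05
ee_pos: [469.2, -107.7, 195.5]
orientation: [-2.054, 2.376, -0.001]
ft_force: [-0.5, -2.1, 8.8]
width: 8.9
```

```bash
python3 - <<'E'
from h import *
b=get_image("top");a=get_image("scene");o=get_obs();print(o["t"],o["ft_force"],o["moment"])
A=cv2.resize(a["color"][130:250,100:240,::-1],(560,480),interpolation=cv2.INTER_CUBIC)
cv2.imwrite("pics/t1.png",A)
for m in(a,b):print([(round(d["p"],2),np.round(d["location"][::-1])) for d in mark_of(m,"block_1")])
E
```

```text
6.15 [ 1.01654786 -1.31496018  8.72404961] [-0.39166444  0.0303634   0.02194566]
[(0.36, array([182., 203.]))]
[(0.63, array([295., 232.])), (0.57, array([284., 237.])), (0.54, array([290., 230.]))]
```

View pics/t1.png

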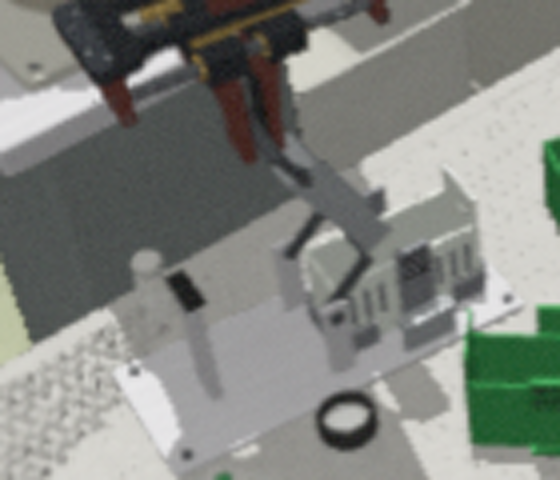

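The scene crop shows the tray tipped (spout near (380,230)) over the cassette. I'll hold a moment at slightly more tilt and look from the top.

Emit:
move_arm --pt "0.6 4.5 0.6 0 0 0 0" --pt "0.6 4.5 0.6 0 0 0 0" --pt "0.6 4.5 0.6 0 0 0 0" --pt "0.6 4.5 0.6 0 0 0 0" --pt "0.6 4.5 0.6 0 0 0 0"

```text
t: 6.67
ee_pos: [469.7, -104.3, 195.7]
orientation: [-2.053, 2.377, -0.001]
ft_force: [0.4, -1.1, 6.8]
width: 9.3
```

```bash
python3 - <<'E'
from h import *
b=get_image("top");save(b,"t2.png",(265,205,365,265),7)
E
```

```text
(no output)
```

View pics/t2.png

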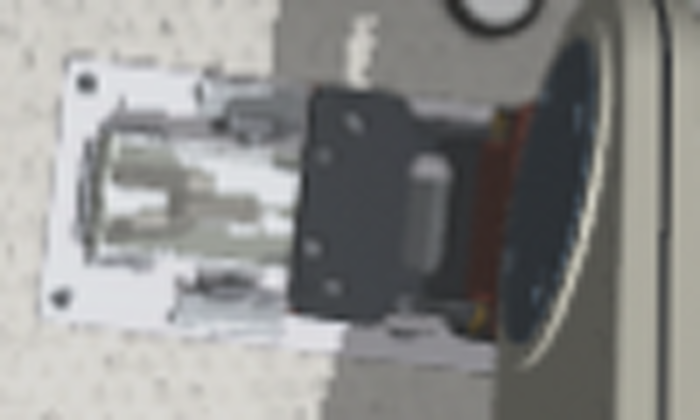

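The top crop shows blocks lying in the cassette around (130-290, 155-250). Lowering along the arc.

Emit:
move_arm --pt "-2.1 -14.5 -2.3 0 0 0 0" --pt "-4.2 -28.8 -5.8 0 0 0 0" --pt "-6.3 -42.5 -10.7 0 0 0 0" --pt "-8.2 -55.7 -17 0 0 0 0" --pt "-10.1 -68.2 -24.6 0 0 0 0"

```text
t: 7.13
ee_pos: [459.3, -172.7, 170.5]
orientation: [-2.052, 2.377, 0.001]
ft_force: [2.1, 1.5, -0.2]
width: 9.1
```

Emit:
move_arm --pt "-1.7 -11.8 -8.8 0 0 0 0" --pt "-3.3 -22.5 -18.7 0 0 0 0" --pt "-4.8 -32.2 -29.7 0 0 0 0" --pt "-6 -40.8 -41.6 0 0 0 0" --pt "-7.1 -48.3 -54.3 0 0 0 0"

```text
t: 7.55
ee_pos: [451.5, -221.5, 114.9]
orientation: [2.053, -2.378, -0.002]
ft_force: [3.3, 2.5, -0.6]
width: 8.9
```

Emit:
move_arm --pt "-0.5 -3 -6.5 0 0 0 0" --pt "-0.9 -6.1 -13.2 0 0 0 0" --pt "-0.9 -6.1 -13.2 0 0 0 0" --pt "-0.9 -6.1 -13.2 0 0 0 0" --pt "-0.9 -6.1 -13.2 0 0 0 0"

```text
t: 7.97
ee_pos: [450.7, -226.6, 102.6]
orientation: [2.053, -2.377, -0.002]
ft_force: [1.9, 2.8, -3.5]
width: 8.9
```

Emit:
move_arm --pt "0 0 0 0 0 0 30" --pt "0 0 0 0 0 0 30" --pt "0 0 0 0 0 0 30" --pt "0 0 30 0 0 0 30" --pt "0 0 65 0 0 0 30"

```text
t: 8.38
ee_pos: [449.3, -226.4, 166.9]
orientation: [2.052, -2.376, -0.008]
ft_force: [0.4, -1.1, -0.3]
width: 29.8
```

Emit:
move_arm --pt "0 0 35 0 0 0 87" --pt "-20 0 70 0 0 0.12 87" --pt "-55 0 85 0 0 0.24 87" --pt "-90 0 85 0 0 0.36 87" --pt "-90 0 85 0 0 0.36 87"

```text
t: 8.8
ee_pos: [356.5, -226.3, 253.9]
orientation: [2.452, -1.963, -0.001]
ft_force: [0.3, 0.0, -0.8]
width: 59.9
```

```bash
python3 - <<'E'
from h import *
np.set_printoptions(precision=1,suppress=True)
b=get_image("top");a=get_image("scene");print(get_obs()["t"],get_obs()["ee_pos"])
A=cv2.resize(a["color"][165:245,110:230,::-1],(600,400),interpolation=cv2.INTER_CUBIC)
B=cv2.resize(b["color"][210:265,265:370,::-1],(798,418),interpolation=cv2.INTER_CUBIC)
cv2.imwrite("pics/l.png",cv2.resize(np.vstack([np.pad(A,((0,0),(0,198),(0,0))),B]),(580,594),interpolation=cv2.INTER_AREA))
for m in(a,b):
  for l in("block_1","catch_near_pad","catch_far_pad","tray_handle"):
    print(l,[(round(d["p"],2),np.round(d["location"][::-1],1)) for d in mark_of(m,l)])
E
```

```text
8.9 [ 360.5 -227.4  253.8]
block_1 []
catch_near_pad [(0.53, array([237. , 229.9])), (0.45, array([195. , 180.9])), (0.4, array([248.6, 152.9]))]
catch_far_pad [(0.58, array([260.3, 172.5])), (0.5, array([202.2, 194.3])), (0.45, array([238.2, 206.5]))]
tray_handle [(0.92, array([124.3, 206.3])), (0.21, array([293.9, 132.2]))]
block_1 [(0.59, array([294.4, 234.6])), (0.54, array([283.8, 237.3])), (0.53, array([287.5, 230.5]))]
catch_near_pad [(0.5, array([302.8, 245.2])), (0.46, array([222. , 238.8])), (0.39, array([299.8, 169.6]))]
catch_far_pad [(0.47, array([302.2, 220.7])), (0.46, array([281.8, 186.5])), (0.39, array([231.1, 213.7]))]
tray_handle [(0.84, array([381.4, 242.5])), (0.62, array([286.9, 232. ]))]
```

View pics/l.png

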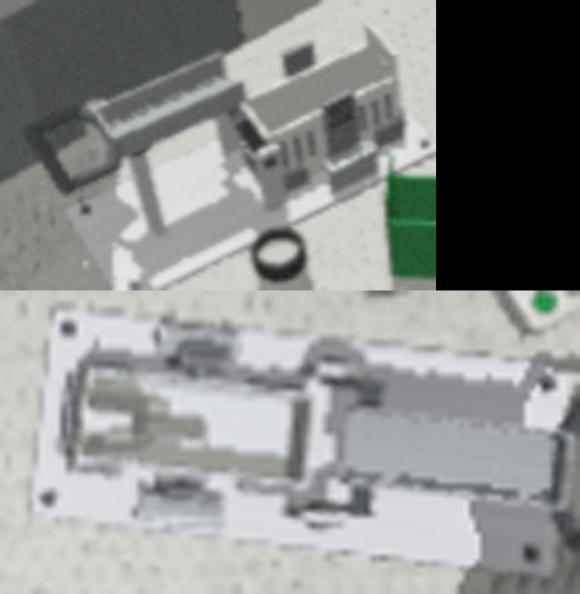

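The tray is level and empty (lower picture, (450,455)). The blocks lie in the cassette ((80-290, 380-470)) and nothing is spilled. Next is a move above the cassette, with a quarter turn.

Emit:
move_arm --pt "17 28 0 0 0 0.12 87" --pt "34 56 0 0 0 0.24 87" --pt "51 84 0 0 0 0.36 87" --pt "68 112 0 0 0 0.48 87" --pt "85 140 0 0 0 0.6 87"

```text
t: 9.72
ee_pos: [447.0, -85.7, 253.0]
orientation: [2.922, -1.153, -0.0]
ft_force: [0.2, -0.1, -0.3]
width: 86.8
```

Emit:
move_arm --pt "18 28 0 0 0 0.12 87" --pt "36 56 0 0 0 0.24 87" --pt "36 56 0 0 0 0.36 87" --pt "36 56 -30 0 0 0.48 87" --pt "36 56 -60 0 0 0.605 87"

```text
t: 10.13
ee_pos: [484.2, -30.3, 193.5]
orientation: [3.133, -0.226, 0.007]
ft_force: [-0.9, 0.3, -0.3]
width: 86.8
```

Emit:
move_arm --pt "0 0 -25 0 0 0 87" --pt "0 0 -50 0 0 0 87" --pt "0 0 -65 0 0 0 87" --pt "0 0 -65 0 0 0 87" --pt "0 0 -65 0 0 0 87"

```text
t: 10.55
ee_pos: [481.8, -31.0, 127.5]
orientation: [-3.133, 0.238, 0.004]
ft_force: [0.0, -0.4, -0.3]
width: 86.7
```

```bash
python3 - <<'E'
from h import *
from scipy.spatial.transform import Rotation as R
np.set_printoptions(precision=2,suppress=True)
b=get_image("top");a=get_image("scene");o=get_obs();print(o["t"],o["ee_pos"],o["width"]);M=R.from_rotvec(o["orientation"]).as_matrix();print(M[:,0],M[:,2])
print("pads",tri(a,(195,180.9),b,(302.8,245.2)),tri(a,(202.2,194.3),b,(302.2,220.7)))
t=o["ee_pos"]
A=cv2.resize(a["color"][150:230,150:230,::-1],(400,400),interpolation=cv2.INTER_CUBIC)
B=cv2.resize(b["color"][195:275,260:340,::-1],(400,400),interpolation=cv2.INTER_CUBIC)
for m,C,of in((a,A,(150,150)),(b,B,(260,195))):
    for q,c in((t,(0,0,255)),(t-M[:,0]*44,(255,0,0)),(t+M[:,0]*44,(255,0,0))):
        cv2.circle(C,tuple(int(u) for u in (proj(m,q)+.5-of)*5-.5),4,c,1)
cv2.imwrite("pics/c1.png",np.hstack([A,B]))
E
```

```text
10.65 [483.03 -31.19 128.98] 86.69964431452073
[ 0.99 -0.15  0.  ] [ 0. -0. -1.]
pads (array([456.65, -27.78,  85.08]), np.float64(15.44517610763108)) (array([512.78, -35.72,  82.24]), np.float64(2.289657316056202))
```

View pics/c1.png

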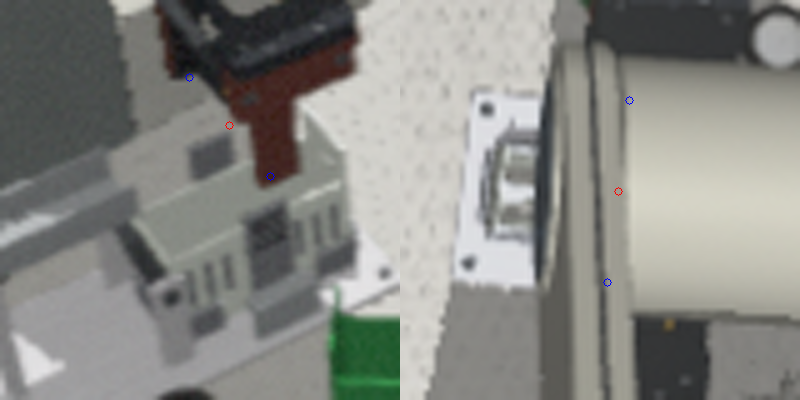

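```bash
python3 - <<'E'
from h import *
np.set_printoptions(precision=1,suppress=True)
a=get_image("scene");b=get_image("top")
g=lambda x,y:(150+(x+.5)/5-.5,150+(y+.5)/5-.5)
save(a,"c2.png",(190,175,220,215),12)
for z in(84,86,88): print(z,atz(a,g(267,208),z), "near",atz(a,g(212,140),z))
print("finger tip",atz(a,g(275,185),129),atz(a,g(275,185),126), get_obs()["ee_pos"])
print([proj(a,(482+s*33*.99-.146*0,-30-s*33*.146,86)) for s in(-1,1)])
E
```

```text
84 [506.  -29.1  84. ] near [445.6 -20.   84. ]
86 [507.6 -30.1  86. ] near [447.4 -21.1  86. ]
88 [509.2 -31.2  88. ] near [449.2 -22.1  88. ]
finger tip [532.6 -39.8 129. ] [530.1 -38.2 126. ] [483.2 -31.3 129.3]
[array([191.2, 178.7]), array([203.2, 193.5])]
```

View pics/c2.png

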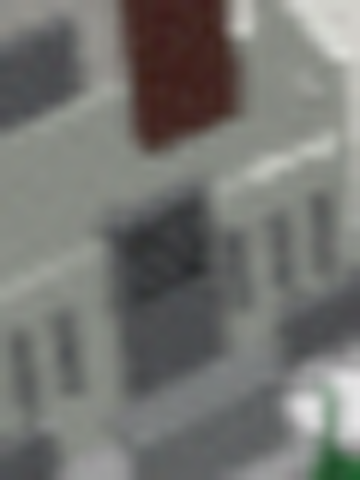

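The crop shows the finger (tip near (190,140)) above the far catch (top near (160,205)). Shift slightly by (-2.5, +2.5), descend and pinch.

Emit:
move_arm --pt "-2.5 2.5 -15 0 0 0 87" --pt "-2.5 2.5 -35 0 0 0 87" --pt "-2.5 2.5 -55 0 0 0 87" --pt "-2.5 2.5 -73 0 0 0 87" --pt "-2.5 2.5 -73 0 0 0 87"

```text
t: 11.17
ee_pos: [478.5, -28.6, 53.7]
orientation: [-3.133, 0.239, 0.004]
ft_force: [-0.3, 1.0, 0.4]
width: 87.0
```

Emit:
move_arm --pt "0 0 0 0 0 0 64" --pt "0 0 0 0 0 0 50" --pt "0 0 0 0 0 0 40" --pt "0 0 0 0 0 0 40" --pt "0 0 0 0 0 0 40"

```text
t: 11.58
ee_pos: [479.5, -28.7, 56.0]
orientation: [-3.132, 0.238, -0.0]
ft_force: [-8.3, 1.0, 9.7]
width: 57.5
```

Emit:
move_arm --pt "0 0 0 0 0 0 0" --pt "0 0 0 0 0 0 0" --pt "0 0 0 0 0 0 0" --pt "0 0 0 0 0 0 0" --pt "0 0 0 0 0 0 0"

```text
t: 12.0
ee_pos: [478.2, -28.5, 56.1]
orientation: [-3.132, 0.238, 0.004]
ft_force: [-7.8, 2.1, 15.5]
width: 51.2
```

Emit:
move_arm --pt "-1.5 0.2 0 0 0 0 0" --pt "-1.5 0.2 0 0 0 0 0" --pt "-1.5 0.2 1 0 0 0 0" --pt "-1.5 0.2 1 0 0 0 0" --pt "-1.5 0.2 1 0 0 0 0"

```text
t: 12.42
ee_pos: [478.3, -28.5, 56.3]
orientation: [3.132, -0.238, 0.001]
ft_force: [-1.0, -0.2, 1.8]
width: 51.1
```

```bash
python3 - <<'E'
from h import *
np.set_printoptions(precision=2,suppress=True)
a=get_image("scene");o=get_obs();print(o["t"],o["ee_pos"],o["ft_force"],o["moment"],o["width"])
save(a,"p.png",(165,150,235,225),8)
E
```

```text
12.4667 [478.3  -28.52  56.29] [-1.43 -0.07  2.31] [-0.06  0.14  0.  ] 51.06270137666356
```

View pics/p.png

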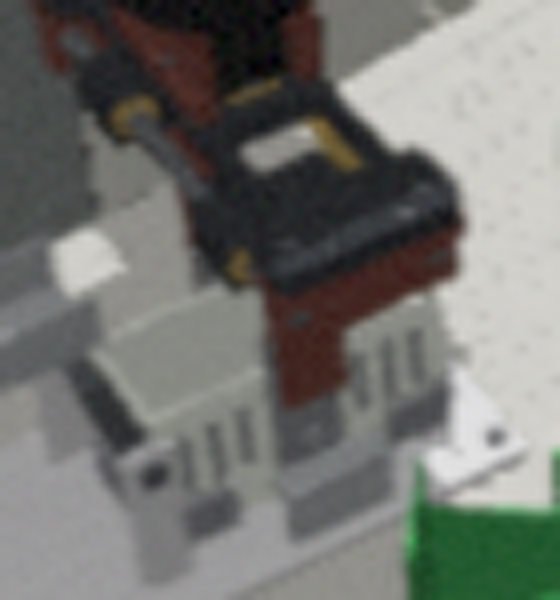

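The crop shows the finger squarely on the far catch (finger (310,360), catch below it at (310,420)), and the forces have relaxed. Lifting gently.

Emit:
move_arm --pt "0 0 2 0 0 0 0" --pt "0 0 4 0 0 0 0" --pt "0 0 7 0 0 0 0" --pt "0 0 10 0 0 0 0" --pt "0 0 14 0 0 0 0"

```text
t: 12.88
ee_pos: [478.1, -28.5, 70.4]
orientation: [-3.133, 0.239, 0.0]
ft_force: [-0.8, -0.1, -2.5]
width: 51.1
```

Emit:
move_arm --pt "0 0 6 0 0 0 0" --pt "0 0 14 0 0 0 0" --pt "0 0 23 0 0 0 0" --pt "0 0 33 0 0 0 0" --pt "0 0 43 0 0 0 0"

```text
t: 13.3
ee_pos: [478.3, -28.5, 114.4]
orientation: [3.133, -0.239, 0.001]
ft_force: [-0.0, -0.6, -2.4]
width: 51.0
```

Emit:
move_arm --pt "0 0 10 0 0 0 0" --pt "0 0 20 0 0 0 0" --pt "0 0 30 0 0 0 0" --pt "0 0 40 0 0 0 0" --pt "0 0 50 0 0 0 0"

```text
t: 13.72
ee_pos: [478.1, -28.5, 164.3]
orientation: [3.133, -0.239, 0.0]
ft_force: [-0.1, 0.9, -2.0]
width: 50.4
```

Emit:
move_arm --pt "0 0 10 0 0 0 0" --pt "0 0 20 0 0 0 0" --pt "0 0 27 0 0 0 0" --pt "0 0 30 0 0 0 0" --pt "0 0 30 0 0 0 0"

```text
t: 14.13
ee_pos: [478.6, -28.5, 193.9]
orientation: [3.133, -0.239, 0.002]
ft_force: [-0.4, -0.5, -3.6]
width: 50.9
```

```bash
python3 - <<'E'
from h import *
np.set_printoptions(precision=2,suppress=True)
a=get_image("scene");b=get_image("top");o=get_obs();print(o["t"],o["ee_pos"],o["ft_force"],o["moment"],o["width"])
A=cv2.resize(a["color"][90:250,100:260,::-1],(560,560),interpolation=cv2.INTER_CUBIC)
cv2.imwrite("pics/f.png",A)
for m in(a,b):
  for l in("cassette","tray_handle","block_1"): print(l,[(round(d["p"],2),np.round(d["location"][::-1],1)) for d in mark_of(m,l)])
print(proj(a,(478,-28.5,6+o["ee_pos"][2]-55)))
E
```

```text
14.2333 [477.95 -28.5  192.95] [-0.34 -0.27 -2.17] [-0.09 -0.11 -0.  ] 50.689562023290684
cassette [(0.95, array([255.2, 181.7])), (0.93, array([193.6, 172.6])), (0.78, array([237.5, 237.2]))]
tray_handle [(0.94, array([125.8, 207.3])), (0.17, array([189.7, 143.2]))]
block_1 [(0.35, array([160.5, 265.8]))]
cassette [(0.91, array([230.9, 226.6])), (0.61, array([289.3, 178.2])), (0.51, array([363.6, 203.7]))]
tray_handle [(0.57, array([383.1, 243.9]))]
block_1 []
[194.53 169.08]
```

View pics/f.png

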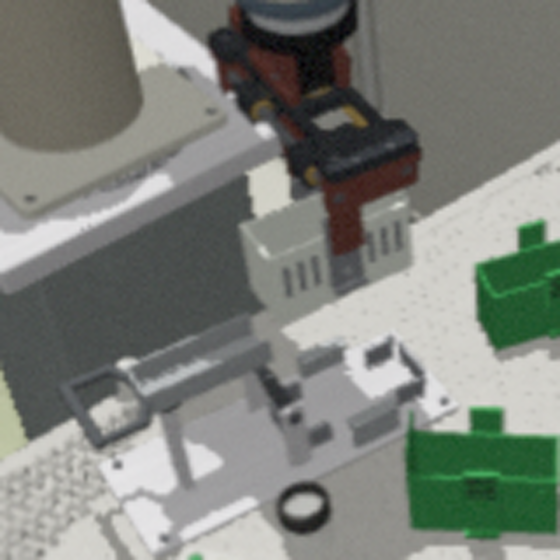

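The cassette (325,265) hangs upright in the fingers above the empty dock, and the tray is level. Its underside mark matches a lift of about 138 mm.

```bash
python3 -c "
from workcell import *
print(close_job())"
```

```text
the job is handed in; nothing more can be done
None
```

I carried out the whole task and handed the job in at about 14.2 s of the 51 s allowed. `close_job` gives no verdict.

**What I did:** I gripped the tray handle and swung it up its arc to about 1.1 rad. The blocks slid into the white cassette, and I lowered the tray level and let go. I then pinched both catches and lifted the cassette straight up. It is still held by the catches.

**Last checks:**
- **Lift:** the last picture shows the cassette upright above an empty dock. By the arm's travel its underside is about 138 mm above the dock floor. The network's cassette mark agrees within about 4 px.
- **Blocks:** before the lift, the top view showed the tray empty, blocks in the cassette and none spilled. I did not count all four; the network marked only three. After the lift the inside of the cassette could not be seen. The wrist load of about 2 to 3.6 N fits the loaded cassette (3 N).
- **Other things:** the vial and loupe showed no sign of being disturbed, and I passed well above them. I did not measure the other bystanders again.

**Two readings that disagreed:**
- The finger opening read 51 mm, where fully-in catches should give 54 mm. The handle bar also read about 1 mm low.
- While pinching, the wrist force reached about 15 N. It fell to 2 N after a 1.5 mm correction.

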